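Rock the sorter gate over and feed the vial

ROBOT

A 6-joint arm with a two-finger parallel gripper is mounted at the origin on a cart in front of the work surface, level with it; the furniture and walls round the work are solid. World frame = base frame: x ahead of the robot, y to its left, z up, the work surface at z = 0. Lengths are in mm, angles in rad, forces in N, time in s.
With the tool pointing down it reaches from about 325 to 875 mm from the base axis. Payload 4.4 kg.
Tool frame: the origin (TCP) lies at the very end of the fingers, on their centre line; the grasp point (between the pads) lies 19 mm behind it; z points along the fingers, y is the line along which they close (so a half turn about z gives the same grasp; the last joint's range is limited). The gripper opens to 85 mm and grips with 20 to 120 N. Pads are 22 mm wide; open, the fingers measure 114 mm over their backs; the gripper's body (76 mm by 85 mm) begins 54 mm behind the grasp point. The pads swing forward as they close: fully open they stand 13 mm farther back than shut.
Start: joints at [1.147, 0.207, 1.542, -0, 1.393, -0.15], TCP at [155.485, 553.581, 231.282] pointing down, gripper open.
Joint ranges: [-2.73, 2.73], [-0.86, 2.22], [0.23, 2.46], [-1.11, 4.25], [0.08, 2.63], [-2.82, 2.82]. Speed limits (rad/s): [2.79, 2.79, 3.14, 3.14, 3.14, 3.14].

INTERFACE

Orientations are given as a rotation vector (axis times angle).
In Python, from bench import manip, cams gives the robot as it stands.
- The arm moves only by the tool carry_out, never from a script. Its arguments are lists of equal length, an entry for each row: "grip": the closure, from 0 (fully open) to 1 (shut); "translation": the shift along the world's x, y, z in cm, a list of three; "dr": the turn, a rotation vector about the world's x, y, z in rad, a list of three. A call has 1 to 12 rows; each row shifts and turns the commanded pose from where the row before left it; what a row does not reach is not made up. A row lasts 1/8 s, in which the tool goes at most 62.5 mm and 10.7 degrees, less where a joint would pass 70% of its speed; a pose out of reach is approached as far as the arm can. A call is refused whole if a number of a shift passes 6.25 or a number of a turn 0.188, either way. A call with a gripper value outside its range is refused whole. The fingers move at their own pace and stop on an object; "force" is the grip in N (left out, the last holds). Time passes only in rows, so rows that do not move let the fingers close. It gives the time, the measured TCP pose, the force, the opening and the grip force at its end, in the units of the state.
- manip.state(): the state, without advancing time (a new reading comes with each control period).
- cams.grab_frame(name): name is "side" or "top" or "wrist"; returns the picture (420x560x3 uint8, red, green, blue); there is no depth.
- cams.camera_params(name): a dict with "camera_matrix" (3x3 intrinsics, pixels), "R" (3x3) and "t" (3): a world point X has camera coordinates R X + t; the wrist camera has in their place "tool_from_camera" (4x4, takes a point from camera to tool coordinates, whose origin is the TCP and whose axes are the flange's). Camera axes: x right, y down, z forward; pixel columns grow to the right and rows downward; lengths in mm; the calibration is good to about 2 mm. A picture is of the moment at which its call begins: read the wrist's pose just before it. camera_params takes no time and is no camera call.
- manip.job_done(): hands the job in; it is judged then, once.
The state is a dict: "clock": time; "q": joint angles; "joint_vel": joint speeds; "tau": joint torques, N m; "position": TCP position; "tool_rot": TCP orientation; "contact_force": force on the tool from outside, world axes, zero at the start; "ft_torque": the same for the moment, N m; "finger_gap": finger opening in mm; "gripper_force": force on a finger pad.
Only numpy, scipy, OpenCV 4.12 (cv2) and the standard library are available. Lean on these libraries where they do the work, as an engineer would, in place of code of your own. Each camera call takes 0.05 s, during which the arm holds its last target. There are 200 camera calls.

TASK

The seesaw gate of the small bench sorter is tipped to its left chute. With the fingertips, press its rocker bar fully over so that the gate feeds the right chute instead; then push the vial lying on one of the two top ledges sideways into the drop slot, so that it rolls down into the right-hand tray. Do not pick anything up, and leave the syringe filter on the other ledge and the upright vial beside the sorter alone.

Things in the scene. Friction and masses are not known exactly. Their poses are not given: they have to be found in the camera images.
- sorter: bench sorter of white plastic and bare aluminium, fixed, 335 mm along its y. Origin: centre of its underside, on the worktop; x points to its back (away from the robot), y to its left as the robot sees it, z up. Two level grey ledges on top, tops at z = 100 mm, run out from the drop slot: y = +18 to +100 mm (left) and -18 to -100 mm (right); outer ends open, 4 mm rims at x = -48 and +48 mm.
- tray_right (a point): middle of the right tray's floor, 14 mm above the worktop; chute and tray are one slope of 10 degrees falling outwards from 29 to 10 mm, over sorter y = -55 to -161 mm, walls 46 mm high. The left tray (a used filter is fixed in it) is its mirror image.
- slot (a point): centre of the mouth of the drop slot, level with the ledges; the slot is 36 mm wide along the sorter's y and 68 mm long along its x. Something pushed over its edge drops 43 mm onto the gate.
- gate (a joint): seesaw gate under the slot, with its rocker bar, in rad: +0.35 = left side fully down (stop), -0.35 = right side fully down (stop), 0 = level. Axis along the sorter's x, 55 mm above the worktop. It stays where it is left (friction, 1 to 2 N pressed at 70 mm from the axis). Starts at +0.2 to +0.35. What falls on it rolls to its lower side.
- rocker_left (a point): point on the top face of the rocker bar, 70 mm left of its middle. The grey bar (180 x 24 x 8 mm, long along the sorter's y, ribbed ends) stands in front of the sorter at its x = -110 mm, rigid with the gate; its top face is 30 mm above the gate's axis, so 85 mm above the worktop when level.
- rocker_right (a point): the same point 70 mm right of the middle; this end is raised at the start. Pressed straight down at sorter y = -70 mm, the bar's top face there goes from about 105 to 112 mm to 61 mm above the worktop at the stop.
- vial_mid (a point): centre of the small whitish vial with crimp cap (22 mm diameter, 54 mm long, about 12 g) that lies on its side on one of the ledges (either one), its axis (own z, towards the cap) along the sorter's x; it can roll along the sorter's y. Its centre is 45 to 62 mm from the slot's centre and 111 mm above the worktop.
- filter: syringe filter, a disc of 26 mm diameter with a stub, 16 mm high, lying on the other ledge; origin at the centre of its underside. It must stay there.
- standing_vial: a second vial of the same kind standing upright on the worktop by the front left of the sorter, 22 mm diameter, 54 mm high; origin at the centre of its underside. Not to be disturbed.

How it is judged (in metres and radians):
On the way, in this order (a step that is already met when the one before it is completed fails the run):
1. the gate is rocked over to the right while the vial still lies on its ledge (value of joint gate below -0.28 rad and height (world z) of vial_mid above 0.103 m), for 0.2 s.
2. the vial drops through the slot onto the gate (z of vial_mid in the frame of sorter between 0.05 and 0.099 m and y of vial_mid in the frame of sorter between -0.02 and 0.02 m and x of vial_mid in the frame of sorter between -0.03 and 0.03 m).
At the end, for the whole second after the job is handed in: the gate is fully over to the right (beyond -0.28 rad), the vial lies at rest (under 0.05 m/s) in the right-hand chute or tray, having come through the slot; the filter is within 15 mm and the upright vial within 20 mm of where it began (value of joint gate below -0.28 rad and y of vial_mid in the frame of sorter between -0.163 and -0.065 m and x of vial_mid in the frame of sorter between -0.038 and 0.038 m and z of vial_mid in the frame of sorter below 0.05 m and linear speed of vial below 0.05 m/s and distance of filter from where it was at the start of the episode below 0.015 m and distance of standing_vial from where it was at the start of the episode below 0.02 m); the robot touches nothing.
It fails at once if the vial is lifted or carried (centre more than 25 mm above where it lay) (height (world z) of vial_mid above 0.136 m).
It fails at once if the filter on the other ledge is disturbed (moved more than 15 mm) (distance of filter from where it was at the start of the episode above 0.015 m).
It fails at once if the upright vial is disturbed (moved more than 20 mm or tipped) (distance of standing_vial from where it was at the start of the episode above 0.02 m or angle between standing_vial's own z axis and vertical above 0.3 rad).
It also fails if it takes over 48 s, if anything falls off the work surface, if the arm or the gripper's body presses on something with over 40 N, if the wrist force passes 120 N, or if a joint passes its speed limit or range.

## Working session

There is one attempt and no reset: what is moved stays moved. The work goes in short steps, Python scripts to look and compute and a tool call to move; the robot and the scene stay as the last step left them, time stands still between calls to the robot, and variables do not carry over. Pictures are saved under pics/ and viewed, at most 10 in all, crops included, and the job is handed in when it is done.

Besides the shell and the picture viewer there is one more tool, called by a JSON object that holds its "api" and its "payload". carry_out: Moves the arm, as the interface text tells. Its arguments: {"type":"object","properties":{"grip":{"type":"array"},"translation":{"type":"array"},"dr":{"type":"array"},"force":{"type":"number"}},"required":["grip","translation","dr"]}

```bash
mkdir -p pics; python3 - <<'E'
from bench import manip,cams
import cv2,numpy as np
s=manip.state();print(s['clock'],s['position'],s['tool_rot'])
for n in ['top','side']:
    im=cams.grab_frame(n);np.save(f'pics/{n}.npy',im);cv2.imwrite(f'pics/{n}0.png',im[:,:,::-1])
    p=cams.camera_params(n);print(n,{k:np.round(np.array(v),3).tolist() for k,v in p.items()})
E
```

```text
0.0 [155.17174341 552.86985735 230.10884948] [-0.42868921 -3.11151619  0.00351245]
top {'camera_matrix': [[461.499, 0.0, 273.809], [0.0, 461.499, 208.361], [0.0, 0.0, 1.0]], 'R': [[0.025, -0.999, 0.03], [-0.981, -0.031, -0.191], [0.192, -0.025, -0.981]], 't': [90.63, 562.628, 927.078]}
side {'camera_matrix': [[422.238, 0.0, 273.904], [0.0, 422.238, 208.128], [0.0, 0.0, 1.0]], 'R': [[-0.969, -0.246, 0.018], [-0.109, 0.362, -0.926], [0.221, -0.899, -0.377]], 't': [549.756, 119.026, 868.595]}
```

View pics/top0.png

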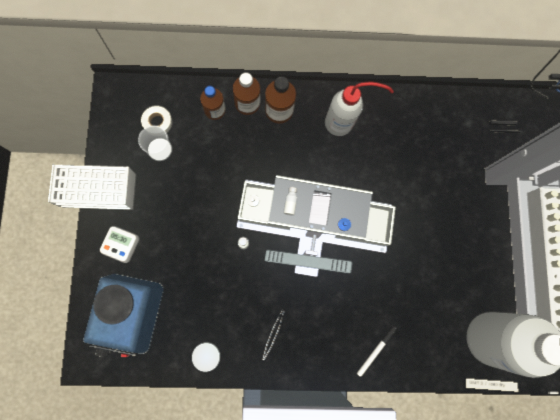

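View pics/side0.png

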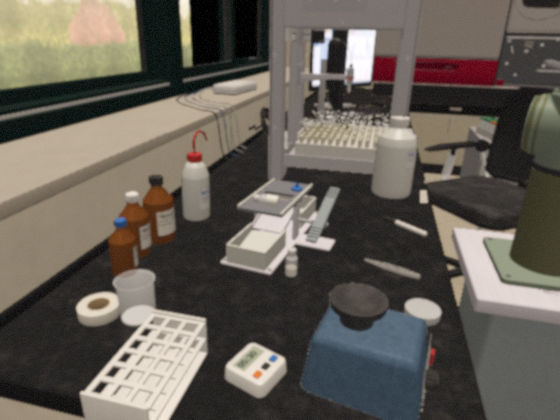

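The top view shows the sorter around (315,215): vial on the left ledge at (291,201), blue filter on the right ledge at (344,224), upright vial at (243,243), and rocker bar from (265,257) to (352,267). I'll enlarge this area and fit the outlines.

```bash
cat > h.py <<'E'
import cv2,numpy as np
from bench import manip,cams
def ray(n,uv,z):
    p=cams.camera_params(n);K,R,t=[np.array(p[k]) for k in('camera_matrix','R','t')]
    c=-R.T@t;d=R.T@np.linalg.solve(K,[uv[0],uv[1],1.]);return c+d*(z-c[2])/d[2]
def proj(n,X):
    p=cams.camera_params(n);K,R,t=[np.array(p[k]) for k in('camera_matrix','R','t')]
    v=K@(R@np.array(X)+t);return v[:2]/v[2]
E
python3 - <<'E'
from h import *
im=np.load('pics/top.npy')
c=cv2.resize(im[165:285,230:405],None,fx=4.5,fy=4.5,interpolation=cv2.INTER_CUBIC)
cv2.imwrite('pics/topcrop.png',c[:,:,::-1])
hsv=cv2.cvtColor(im,cv2.COLOR_RGB2HSV)
def blobs(m,amin):
    roi=np.zeros_like(m);roi[165:285,230:405]=m[165:285,230:405]
    for k in cv2.findContours(roi,cv2.RETR_EXTERNAL,cv2.CHAIN_APPROX_NONE)[0]:
        if cv2.contourArea(k)>amin: print(cv2.contourArea(k),cv2.minAreaRect(k),cv2.boxPoints(cv2.minAreaRect(k)).round(1).tolist())
for u in [(320,207),(308,262),(291,201),(344,224)]: print(u,im[u[1],u[0]])
print('blue');blobs(cv2.inRange(hsv,(100,120,60),(130,255,255)),20)
E
```

```text
(320, 207) [247 245 245]
(308, 262) [173 184 181]
(291, 201) [250 250 247]
(344, 224) [ 82 129 212]
blue
95.0 ((344.0000305175781, 224.00003051757812), (11.31370735168457, 11.31370735168457), 45.0) [[336.0, 224.0], [344.0, 216.0], [352.0, 224.0], [344.0, 232.0]]
```

View pics/topcrop.png

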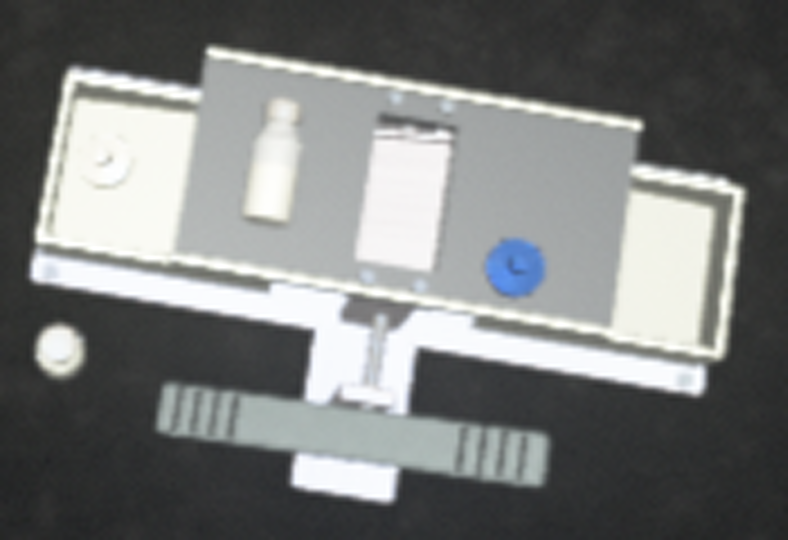

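The enlarged crop shows the ledge rim corners at (207,48), (642,123), (610,335) and (172,262). The vial is centred near (274,162) with its cap towards the back. The slot spans x from 357 to 455, and the bar ends are at (160,409) and (548,458).

```bash
python3 - <<'E'
from h import *
o=np.array([230,165]); f=lambda u,z:ray('top',np.array(u)/4.5+o-0.4,z)
C=[f(u,104) for u in [(207,50),(642,124),(612,333),(174,260)]]
c=np.mean(C,0);y=(C[0]+C[3]-C[1]-C[2])[:2];print('len',np.linalg.norm(y)/2,'wid',np.linalg.norm((C[0]+C[1]-C[2]-C[3])[:2])/2)
y/=np.linalg.norm(y);x=np.array([y[1],-y[0]])
print('centre',c,'yaw',np.arctan2(-x[1]*-1,x[0]),x,y)
def S(P):d=P[:2]-c[:2];return np.round([d@x,d@y],1)
for n,u,z in [('slot',(406,193),100),('slotTL',(378,124),100),('slotTR',(455,130),100),('slotBL',(357,258),100),('slotBR',(434,270),100),('vialbase',(268,221),108),('vialcap',(286,99),111),('vialL',(246,190),111),('vialR',(298,190),111),('filter',(515,268),110),('stand',(60,350),54)]:
    P=f(u,z);print(n,P.round(1),S(P))
for a in (.2,.27,.35):
    L=f((160,409),85-90*np.sin(a));R=f((548,458),85+90*np.sin(a));print(a,L.round(1),S(L),R.round(1),S(R))
for n,q in [('rockR',(-110,-70)),('vial',(0,50)),('slot',(0,0))]: print(n,c[:2]+x*q[0]+y*q[1])
E
```

```text
len 198.47138496347335 wid 97.19783499128525
centre [555.63820964  13.72967045 104.        ] yaw -0.13879695863454117 [ 0.99038316 -0.13835174] [0.13835174 0.99038316]
slot [555.3  14.5 100. ] [-0.4  0.7]
slotTL [586.8  27.4 100. ] [29.  17.9]
slotTR [585.2  -7.6 100. ] [ 32.2 -17. ]
slotBL [525.   36.3 100. ] [-33.5  18.1]
slotBR [520.6   1.7 100. ] [-33.  -16.7]
vialbase [539.1  76.9 108. ] [-25.1  60.3]
vialcap [594.4  70.1 111. ] [30.6 61.2]
vialL [552.3  87.2 111. ] [-13.5  72.3]
vialR [553.  64. 111.] [-9.6 49.5]
filter [521.  -32.9 110. ] [-27.9 -50.9]
stand [485.3 169.1  54. ] [-91.1 144.2]
0.2 [458.1 122.1  67.1] [-111.6   93.8] [438.2 -48.4 102.9] [-107.8  -77.8]
0.27 [458.7 122.1  61. ] [-111.    93.9] [437.7 -47.2 109. ] [-108.4  -76.6]
0.35 [459.3 122.   54.1] [-110.4   93.9] [437.2 -45.8 115.9] [-109.1  -75.4]
rockR [437.01144049 -40.3784587 ]
vial [562.5557968   63.24882824]
slot [555.63820964  13.72967045]
```

{"api": "carry_out", "payload": {"grip": [1,1,1,1,1,1,1,1,1,1,1,1], "translation": [[2.35,-4.94,0],[2.35,-4.94,0],[2.35,-4.94,0],[2.35,-4.94,0],[2.35,-4.94,0],[2.35,-4.94,0],[2.35,-4.94,0],[2.35,-4.94,0],[2.35,-4.94,0],[2.35,-4.94,0],[2.35,-4.94,0],[2.35,-4.94,0]], "dr": [[0,0,-0.12],[0,0,-0.12],[0,0,-0.12],[0,0,-0.12],[0,0,-0.12],[0,0,-0.12],[0,0,-0.12],[0,0,-0.12],[0,0,-0.12],[0,0,-0.12],[0,0,-0.12],[0,0,-0.12]]}}

```text
clock: 1.6
position: [437.7, -40.9, 231.0]
tool_rot: [-2.379, -2.051, -0.0]
contact_force: [1.6, 1.5, 0.7]
finger_gap: -0.2
gripper_force: 0.0
```

{"api": "carry_out", "payload": {"grip": [1,1], "translation": [[0,0,0],[0,0,0]], "dr": [[0,0,0],[0,0,0]]}}

```text
clock: 1.85
position: [436.8, -38.9, 230.6]
tool_rot: [-2.373, -2.056, 0.001]
contact_force: [0.2, -0.1, 1.2]
finger_gap: 0.1
gripper_force: 0.0
```

{"api": "carry_out", "payload": {"grip": [1,1,1,1,1,1,1,1,1], "translation": [[0,0,-4],[0,0,-4],[0,0,-3],[0,0,-1],[0,0,-1],[0,0,-1],[0,0,-1],[0,0,-0.5],[0,0,0]], "dr": [[0,0,0],[0,0,0],[0,0,0],[0,0,0],[0,0,0],[0,0,0],[0,0,0],[0,0,0],[0,0,0]]}}

```text
clock: 2.98
position: [437.2, -39.1, 75.9]
tool_rot: [-2.374, -2.056, 0.0]
contact_force: [0.1, -0.4, 0.1]
finger_gap: 0.1
gripper_force: 0.0
```

{"api": "carry_out", "payload": {"grip": [1,1,1,1,1], "translation": [[0,0,-0.5],[0,0,-0.5],[0,0,-0.3],[0,0,-0.2],[0,0,0]], "dr": [[0,0,0],[0,0,0],[0,0,0],[0,0,0],[0,0,0]]}}

```text
clock: 3.6
position: [437.9, -39.5, 63.4]
tool_rot: [-2.374, -2.058, 0.001]
contact_force: [-6.0, -0.1, 19.8]
finger_gap: -0.3
gripper_force: 9.4
```

```bash
python3 - <<'E'
from h import *
for n in ['side','top']:
    im=cams.grab_frame(n); c=im[150:290,200:400]
    cv2.imwrite(f'pics/{n}1.png',cv2.resize(c,None,fx=3.5,fy=3.5)[:,:,::-1])
E
```

```text
(no output)
```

View pics/side1.png

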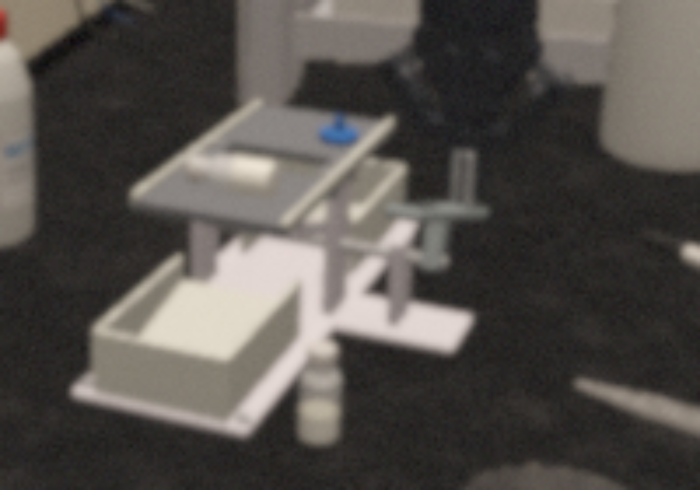

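The bar's left end is raised and the force rose to 20 N at the stop, so the gate is over. The vial is still on the left ledge at (235,168). I'll lift clear and move to the vial's outer side.

{"api": "carry_out", "payload": {"grip": [1,1,1,1,1,1,1,1,1,1], "translation": [[0,0,3],[0,0,4],[0,0,4],[3.2,3.7,0],[3.2,3.7,0],[3.2,3.7,0],[3.2,3.8,0],[0,0,-2],[0,0,-2],[0,0,0]], "dr": [[0,0,0],[0,0,0],[0,0,0],[0,0,0],[0,0,0],[0,0,0],[0,0,0],[0,0,0],[0,0,0],[0,0,0]]}}

```text
clock: 4.95
position: [563.2, 110.2, 128.5]
tool_rot: [-2.371, -2.055, 0.007]
contact_force: [0.3, -0.0, -0.0]
finger_gap: -0.1
gripper_force: 0.0
```

```bash
python3 - <<'E'
from h import *
s=manip.state();P=s['position'];d=P[:2]-np.array([555.64,13.73]);x=np.array([.9904,-.1384]);y=np.array([.1384,.9904])
print(s['clock'],P,d@x,d@y)
for n in ['side','top']:
    im=cams.grab_frame(n); c=im[140:290,200:400]
    cv2.imwrite(f'pics/{n}2.png',cv2.resize(c,None,fx=3.5,fy=3.5)[:,:,::-1])
E
```

```text
4.95 [563.18004772 110.1901359  128.53801213] -5.882419549605519 96.57766120283452
```

View pics/side2.png

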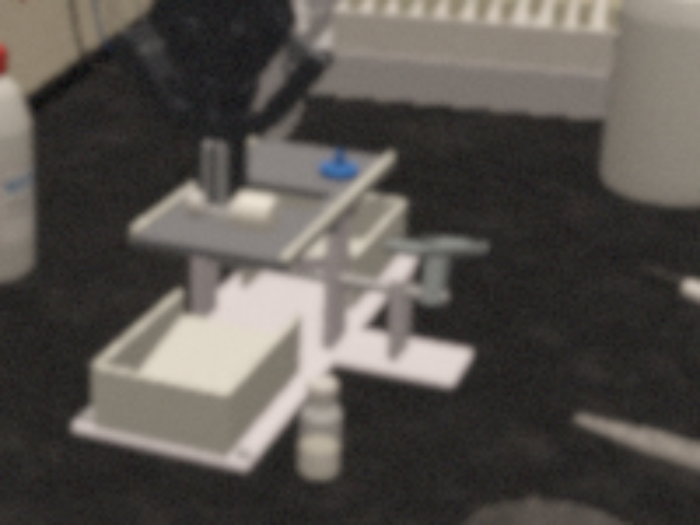

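The closed fingers hang over the ledge's outer side, clear of the vial, whose middle is at (235,203). I'll lower them and shift slightly towards the vial's body.

{"api": "carry_out", "payload": {"grip": [1,1,1,1,1,1,1,1,1], "translation": [[-0.3,0,-1],[0,0,-1],[-0.1,-0.7,0],[-0.06,-0.4,0],[-0.06,-0.4,0],[-0.06,-0.4,0],[-0.06,-0.4,0],[-0.06,-0.4,0],[0,0,0]], "dr": [[0,0,0],[0,0,0],[0,0,0],[0,0,0],[0,0,0],[0,0,0],[0,0,0],[0,0,0],[0,0,0]]}}

```text
clock: 6.18
position: [558.4, 82.5, 111.3]
tool_rot: [2.375, 2.057, -0.0]
contact_force: [-0.1, -0.4, 0.1]
finger_gap: -0.1
gripper_force: 0.0
```

```bash
python3 - <<'E'
from h import *
s=manip.state();P=s['position'];d=P[:2]-np.array([555.64,13.73]);x=np.array([.9904,-.1384]);y=np.array([.1384,.9904])
print(s['clock'],P,d@x,d@y)
im=[cv2.resize(cams.grab_frame(n)[150:260,220:400],None,fx=3.3,fy=3.3) for n in ('side','top')]
cv2.imwrite('pics/p3.png',np.vstack([i[:300] for i in im])[:,:,::-1])
E
```

```text
6.175 [558.40874017  82.45609365 111.267023  ] -6.769531098906319 68.44951679070844
```

View pics/p3.png

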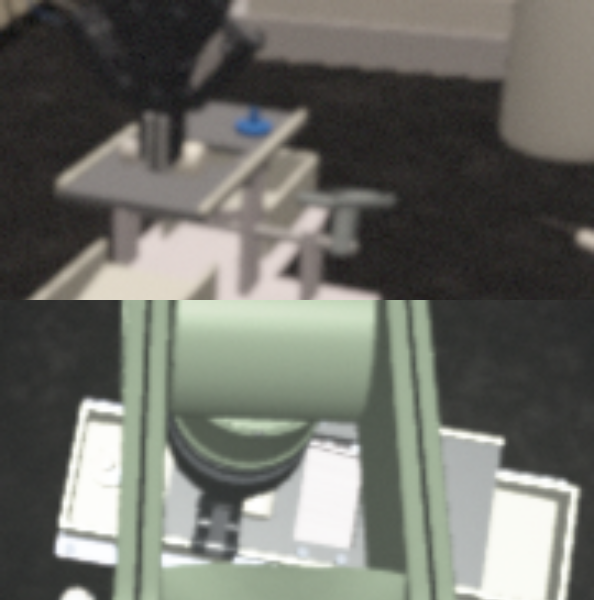

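The side view shows the fingers at (160,140) directly behind the vial, which is still square to the ledge. The gate and filter are unchanged. I'll keep pushing slowly.

{"api": "carry_out", "payload": {"grip": [1,1,1,1,1,1,1,1,1,1], "translation": [[-0.06,-0.4,0],[-0.06,-0.4,0],[-0.06,-0.4,0],[-0.06,-0.4,0],[-0.06,-0.4,0],[-0.05,-0.4,0],[-0.05,-0.4,0],[-0.05,-0.4,0],[0,0,0],[0,0,0]], "dr": [[0,0,0],[0,0,0],[0,0,0],[0,0,0],[0,0,0],[0,0,0],[0,0,0],[0,0,0],[0,0,0],[0,0,0]]}}

```text
clock: 7.52
position: [554.0, 50.8, 111.2]
tool_rot: [-2.374, -2.057, -0.0]
contact_force: [-1.0, -0.1, -0.1]
finger_gap: -0.1
gripper_force: 0.0
```

```bash
python3 - <<'E'
from h import *
s=manip.state();P=s['position'];d=P[:2]-np.array([555.64,13.73]);x=np.array([.9904,-.1384]);y=np.array([.1384,.9904])
print(s['clock'],P,d@x,d@y)
im=[cv2.resize(cams.grab_frame(n)[150:260,220:400],None,fx=3.3,fy=3.3) for n in ('side','top')]
cv2.imwrite('pics/p4.png',np.vstack([i[:300] for i in im])[:,:,::-1])
E
```

```text
7.525 [553.96664478  50.79147304 111.2476917 ] -6.786598882140732 36.474090535228974
```

View pics/p4.png

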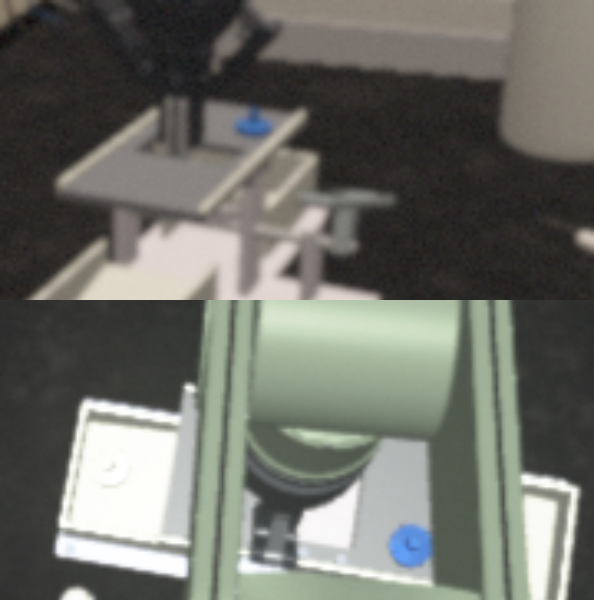

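The vial has left the ledge, and the slot at (330,510) looks empty, so it seems to have dropped. The filter is still at (410,545). I'll lift up and back out of the top camera's view.

{"api": "carry_out", "payload": {"grip": [1,1,1,1,1,1,1,1,1,1,1], "translation": [[0,0,3],[0,0,5],[0,0,5],[-2,5,0],[-2,5,0],[-2,5,0],[-2,5,0],[-2,5,0],[-2,5,0],[0,0,0],[0,0,0]], "dr": [[0,0,0],[0,0,0],[0,0,0],[0,0,0],[0,0,0],[0,0,0],[0,0,0],[0,0,0],[0,0,0],[0,0,0],[0,0,0]]}}

```text
clock: 9.0
position: [433.8, 350.7, 241.1]
tool_rot: [2.373, 2.058, -0.001]
contact_force: [0.8, -0.2, 0.4]
finger_gap: 0.2
gripper_force: 0.0
```

```bash
python3 - <<'E'
from h import *
im=cams.grab_frame('top')
cv2.imwrite('pics/p5.png',cv2.resize(im[165:285,230:405],None,fx=4.5,fy=4.5)[:,:,::-1])
E
```

```text
(no output)
```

View pics/p5.png

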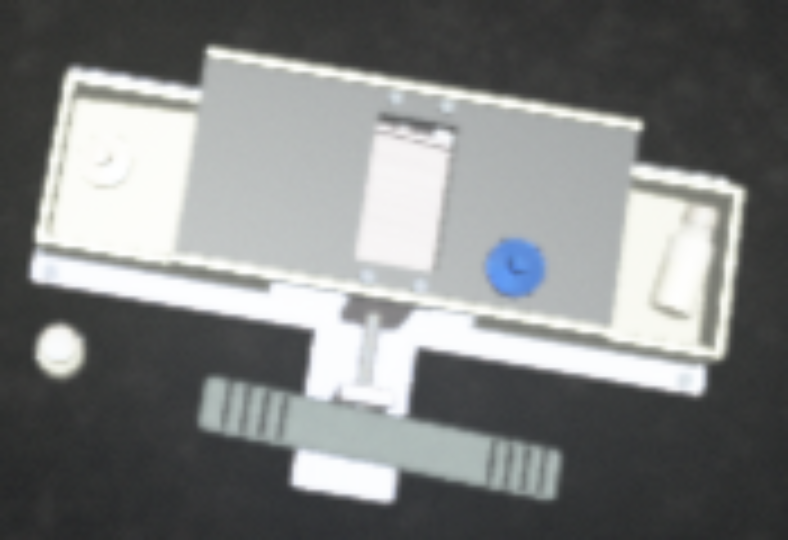

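The vial lies in the right tray at (683,262). The filter at (515,268) and the upright vial at (60,350) haven't moved. I'll check the gate angle from the bar ends, then hand in.

```bash
python3 - <<'E'
from h import *
o=np.array([230,165]);c=np.array([555.64,13.73]);x=np.array([.9904,-.1384]);y=np.array([.1384,.9904])
for a in (-.1,-.2,-.28,-.35):
    e=[]
    for s in(1,-1):
        w=c-110*x+y*(s*90*np.cos(a)-30*np.sin(a)); e.append(((proj('top',[*w,55+30*np.cos(a)+s*90*np.sin(a)])-o+.4)*4.5).round(0))
    print(a,e)
P=ray('top',np.array([683,262])/4.5+o-.4,24)[:2]-c;print(P@x,P@y)
cams.grab_frame('top')
E
```

```text
-0.1 [array([164., 404.]), array([563., 468.])]
-0.2 [array([160., 406.]), array([557., 465.])]
-0.28 [array([158., 407.]), array([551., 462.])]
-0.35 [array([158., 408.]), array([544., 460.])]
5.089808657314034 -145.00675575879504
```

```bash
python3 - <<'E'
from h import *
o=np.array([230,165]);c=np.array([555.64,13.73]);x=np.array([.9904,-.1384]);y=np.array([.1384,.9904])
for a in (-.1,-.2,-.28,-.35):
    e=[]
    for s in(1,-1):
        w=c-110*x+y*(s*90*np.cos(a)+30*np.sin(a)); e.append(((proj('top',[*w,55+30*np.cos(a)-s*90*np.sin(a)])-o+.4)*4.5).round(0))
    print(a,e)
E
```

```text
-0.1 [array([178., 403.]), array([568., 472.])]
-0.2 [array([188., 403.]), array([567., 474.])]
-0.28 [array([197., 403.]), array([565., 475.])]
-0.35 [array([206., 403.]), array([562., 476.])]
```

Measured ends (203,403) and (558,473) fit about -0.35 rad, at the stop.

```bash
python3 -c "
from bench import manip
print(manip.job_done())"
```

```text
the job is handed in; nothing more can be done
None
```

The job is handed in at about 9 s: the gate is fully over to the right (about -0.35 rad by camera), the vial lies in the right-hand tray, and the filter and upright vial look unmoved; the hand-in returned no verdict.

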